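# Re-zero the gauge readout through its guarded well

### The job

Re-zero the gauge readout: with a fingertip, push the yellow guard on its deck all the way to the left so that the well under it lies open, reach down into the well and press the sunken blue key fully down, holding it there for a second. Then push the guard back to the right until it is fully home over the well again. Only push and press: do not pinch the guard's rib, and leave the loose parts beside the readout where they stand.

Things in the scene. Friction and masses are not known exactly. Their poses are not given: they have to be found in the camera images.
- readout: Grey gauge readout fixed on the bench, 130 mm (x) by 184 mm (y), flat deck 55 mm above the bench, with a raised black display along its far (+x) edge (local x from 30 mm on, top 76 mm above the bench). Origin at the centre of its underside; x points to the display, y to the left as seen from the robot (turned by its yaw), z up.
- well_mouth (a point): Centre of the mouth of the square well in the deck, at deck height (55 mm above the bench, at local x -12, y -36 mm of the readout). The well is 48 by 48 mm, sides along the readout's x and y. The key's top lies 22 mm below this mouth; the white floor round the key lies 33 mm below it. Axes as the readout.
- key_top (a point): Centre of the top of the blue round key (26 mm across) in the middle of the well, 33 mm above the bench when up. Moves with the key.
- zero_key (a joint): Key travel in m: 0 up, 0.006 fully down. A spring holds it up (about 0.8 N to start, 4 N fully down); it springs back by itself.
- guard (a joint): Travel of the guard in m along the readout's +y: 0 closed (plate centred over the well), 0.062 fully open (end stop; well clear). Stays where it is left; about 1.5 N moves it. The plate, 57 mm (x) by 58 mm (y), its top 60 mm above the bench, slides between two low aluminium rails (8 mm above the deck, 54 mm between their lips).
- guard_rib (a point): Centre of the upright rib across the middle of the yellow guard plate, 14.5 mm above the deck. Rib 36 mm long (readout x), 16.4 mm thick (readout y), from 5 mm (plate top) to 23 mm above the deck. Push its black right (-y) face to open, its black left (+y) face to close; fingers on both faces at once count as pinching. Axes as the readout; moves with the guard.
- bushing: Loose bronze-coloured flanged bushing, 45 mm across, 37 mm high, standing beside the readout; origin at the centre of its underside. To be left alone.
- ring_gauge: Loose steel ring gauge, 61 mm across, 16 mm high, lying beside the readout; origin at the centre of its underside. To be left alone.
- step_block: Loose steel step block, 20 x 60 x 20 mm, beside the readout; origin at the centre of its underside. To be left alone.

How it is judged:
By the outcome, as a careful person would: the job done as asked, in the order asked, and still so for the second after the job is handed in, with the robot touching nothing.
It also fails if it takes over 48 s, if anything falls off the work surface, if the arm or the gripper's body presses on something with over 40 N, if the wrist force passes 120 N, or if a joint passes its speed limit or range.

### The arm

A 6-joint arm with a two-finger parallel gripper is mounted at the origin on a cart in front of the work surface, level with it; the furniture and walls round the work are solid. World frame = base frame: x ahead of the robot, y to its left, z up, the work surface at z = 0. Lengths are in m, angles in rad, forces in N, time in s.
With the tool pointing down it reaches from about 0.375 to 0.9 m from the base axis. Payload 3.1 kg.
Tool frame: the origin (TCP) lies between the finger pads; the fingertips stand 17 mm ahead of it and the grasp point (between the pads) lies 2 mm behind it (robot.nose_length is the distance from the TCP to the fingertips, in m); z points along the fingers, y is the line along which they close (so a half turn about z gives the same grasp; the last joint's range is limited). The gripper opens to 87 mm and grips with 3 to 60 N. Pads are 19 mm wide; open, the fingers measure 117 mm over their backs; the gripper's body (75 mm by 190 mm) begins 51 mm behind the grasp point.
Start: joints at [-1.365, 0.527, 1.433, -0, 1.181, -0.178], TCP at [0.235, -0.579, 0.24] pointing down, gripper open.
Joint ranges: [-3.08, 3.08], [-0.75, 2.2], [0.22, 2.44], [-1.43, 4.57], [0, 2.65], [-2.85, 2.85]. Speed limits (rad/s): [2.79, 2.79, 3.14, 3.14, 3.14, 3.14].

### API

Orientations are given as a unit quaternion [x, y, z, w].
In Python, from rig import robot, cams gives the robot as it stands.
- The arm moves only by the shell command python3 -m pendant 'ROWS' [FORCE]. ROWS is JSON, a list of rows, each an object with "jaw": the opening, from 0 (shut) to 1 (fully open); "linear": the shift along the tool's x, y, z in cm, a list of three; "twist": the turn about the tool's z in degrees. A call has 1 to 12 rows; each row shifts and turns the commanded pose from where the row before left it, along the tool's axes as they then stand; what a row does not reach is not made up. A row lasts 1/12 s, in which the tool goes at most 41.7 mm and 7.16 degrees, less where a joint would pass 70% of its speed; a pose out of reach is approached as far as the arm can. A call is refused whole if a number of a shift passes 4.17 or a number of a turn 7.16, either way. A call with a gripper value outside its range is refused whole. The fingers move at their own pace and stop on an object; FORCE is the grip in N (left out, the last holds). Time passes only in rows, so rows that do not move let the fingers close. It gives the time, the measured TCP pose, the force, the opening and the grip force at its end, in the units of the state.
- robot.get_obs(): the state, without advancing time (a new reading comes with each control period).
- cams.camera(name): name is "side" or "top" or "wrist"; returns a dict with "color" (400x640x3 uint8, blue, green, red), "depth" (400x640 float32, m along the optical axis (not along the pixel's ray), 0 where there is no reading), "fov_y" (degrees; the focal length in pixels is half the picture's height over the tangent of half this angle, whatever the lens; pixels are square), "cx", "cy" (the principal point, pixels), "view" (4x4, takes a point from world to camera coordinates). Camera axes: x right, y down, z forward; pixel columns grow to the right and rows downward; lengths in m; the calibration is good to about 2 mm. A picture is of the moment at which its call begins.
- robot.hand_in(): hands the job in; it is judged then, once.
The state is a dict: "time": time; "q": joint angles; "joint_velocities": joint speeds; "joint_torque": joint torques, N m; "position": TCP position; "tool_rot": TCP orientation; "ft_force": force on the tool from outside, world axes, zero at the start; "moment": the same for the moment, N m; "grip_width": finger opening in m; "grip_force": force on a finger pad.
Only numpy, scipy, OpenCV 4.12 (cv2) and the standard library are available. Lean on these libraries where they do the work, as an engineer would, in place of code of your own. Each camera call takes 0.05 s, during which the arm holds its last target. There are 200 camera calls.

## Working session

There is one attempt and no reset: what is moved stays moved. The work goes in short steps, Python scripts to look and compute and a shell command to move; the robot and the scene stay as the last step left them, time stands still between calls to the robot, and variables do not carry over. Pictures are saved under pics/ and viewed, at most 10 in all, crops included, and the job is handed in when it is done.

```bash
mkdir -p pics; ls
python3 - <<'E'
from rig import robot,cams
import cv2,numpy as np,pickle
d={n:cams.camera(n) for n in("top","side")}
pickle.dump(d,open("d.pkl","wb"))
for n in d: cv2.imwrite(f"pics/{n}0.png",d[n]["color"]); print(n,d[n]["fov_y"],d[n]["cx"],d[n]["cy"],d[n]["view"].round(3).tolist())
o=robot.get_obs();print(o["position"],o["tool_rot"],o["time"])
E
```

```text
pics
top 42.114144510735315 312.7563318171178 192.4497585463507 [[-0.013, -1.0, 0.001, 0.008], [-0.995, 0.013, -0.096, 0.484], [0.096, -0.002, -0.995, 0.882], [0.0, 0.0, 0.0, 1.0]]
side 53.397177081662406 317.8703140729182 200.50174741407565 [[-0.957, -0.288, 0.021, 0.483], [-0.146, 0.42, -0.896, 0.156], [0.249, -0.861, -0.444, 0.779], [0.0, 0.0, 0.0, 1.0]]
[ 0.23450135 -0.57867691  0.23865812] [ 9.81548850e-01  1.91209036e-01 -1.69392034e-05 -9.79930763e-04] 0.1
```

View pics/top0.png

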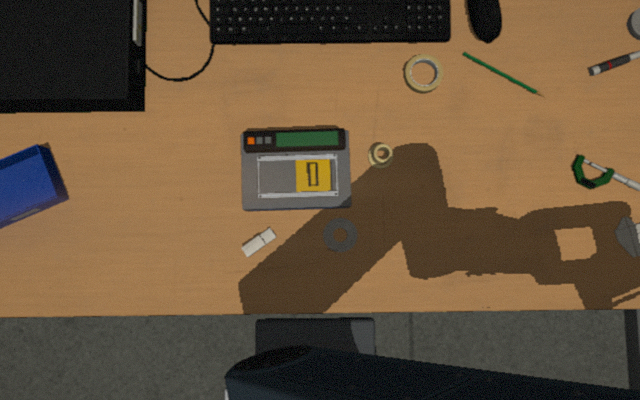

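View pics/side0.png

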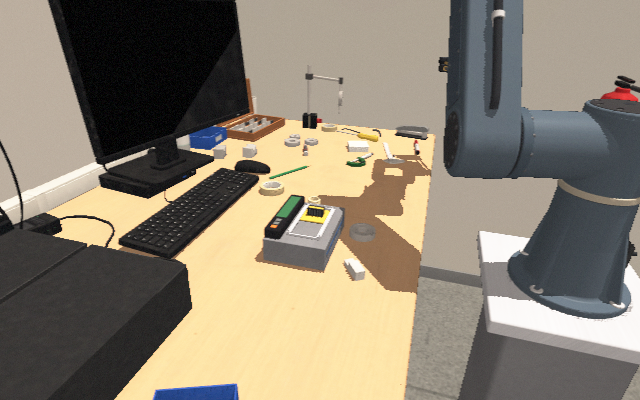

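The top view shows the readout at about cols 241–351, rows 127–211, with the guard closed at (313,175). The bushing is at (380,154), the ring gauge at (339,235) and the step block at (258,242). The side view agrees. Next I'll measure it.

```bash
cat > h.py <<'E'
import numpy as np,cv2
from scipy.spatial.transform import Rotation as R
def cast(c,uv,z):
    V=c["view"];f=200/np.tan(np.radians(c["fov_y"]/2));uv=np.atleast_2d(uv).astype(float)
    d=np.c_[(uv[:,0]-c["cx"])/f,(uv[:,1]-c["cy"])/f,np.ones(len(uv))]@V[:3,:3]
    o=-V[:3,:3].T@V[:3,3]
    return o+d*((z-o[2])/d[:,2])[:,None]
def cloud(c):
    V=c["view"];f=200/np.tan(np.radians(c["fov_y"]/2));v,u=np.mgrid[:400,:640];D=c["depth"]
    return (np.stack([(u-c["cx"])/f*D,(v-c["cy"])/f*D,D],-1)-V[:3,3])@V[:3,:3]
def blob(c,lo,hi,box):
    m=cv2.inRange(cv2.cvtColor(c["color"],cv2.COLOR_BGR2HSV),lo,hi);k=np.zeros_like(m)
    u0,v0,u1,v1=box;k[v0:v1,u0:u1]=m[v0:v1,u0:u1]
    n,l,s,_=cv2.connectedComponentsWithStats(k);i=1+np.argmax(s[1:,4]);return (l==i).astype(np.uint8)
def rect(P):
    r=cv2.minAreaRect((P[:,:2]*1000).astype(np.float32));return r
E
python3 - <<'E'
from h import *
import pickle
d=pickle.load(open("d.pkl","rb"));c=d["top"]
m=blob(c,(20,120,100),(35,255,255),(230,120,360,220));v,u=np.nonzero(m)
print("guard",len(u),u.min(),u.max(),v.min(),v.max(),rect(cast(c,np.c_[u,v],.06)))
W=cloud(c)
k=np.zeros((400,640),bool);k[110:225,225:365]=1
b=k&(W[...,2]>.04)&(W[...,2]<.1);v,u=np.nonzero(b)
print("deck z",np.percentile(W[b][:,2],[5,25,50,75,95]).round(4),"body cloud",rect(W[b]))
# low-saturation body mask
hsv=cv2.cvtColor(c["color"],cv2.COLOR_BGR2HSV)
g=k&(hsv[...,1]<60)&(W[...,2]>.045)&(W[...,2]<.066); v,u=np.nonzero(g)
print("grey at .055",rect(cast(c,np.c_[u,v],.055)))
f=b&(W[...,2]<.066)
v,u=np.nonzero(f);print("deck ray",rect(cast(c,np.c_[u,v],.055)))
# black rib
rb=np.zeros_like(k);rb[158:190,298:328]=1
z=W[...,2];r=rb&(z>.070);print("rib cloud",r.sum(),np.median(W[r],0) if r.any() else z[rb].max(), rect(W[r]) if r.any() else "")
cv2.imwrite("pics/crop.png",cv2.resize(c["color"][115:260,225:400],None,fx=4,fy=4,interpolation=cv2.INTER_CUBIC))
E
```

```text
guard 1002 295 330 159 191 ((510.2608947753906, 1.2062931060791016), (52.7859001159668, 58.93705368041992), 1.2900574207305908)
deck z [0.0532 0.0553 0.0584 0.073  0.0773] body cloud ((520.8493041992188, 31.04925537109375), (130.93270874023438, 184.42001342773438), 1.2112764120101929)
grey at .055 ((519.939453125, 30.518280029296875), (129.038330078125, 182.05543518066406), 1.2461662292480469)
deck ray ((519.8656005859375, 30.975433349609375), (130.82391357421875, 183.72756958007812), 1.2112195491790771)
rib cloud 223 [0.50909977 0.00244984 0.07826311] ((462.4533996582031, 3.2394161224365234), (16.464616775512695, 130.29054260253906), 89.24696350097656)
```

View pics/crop.png

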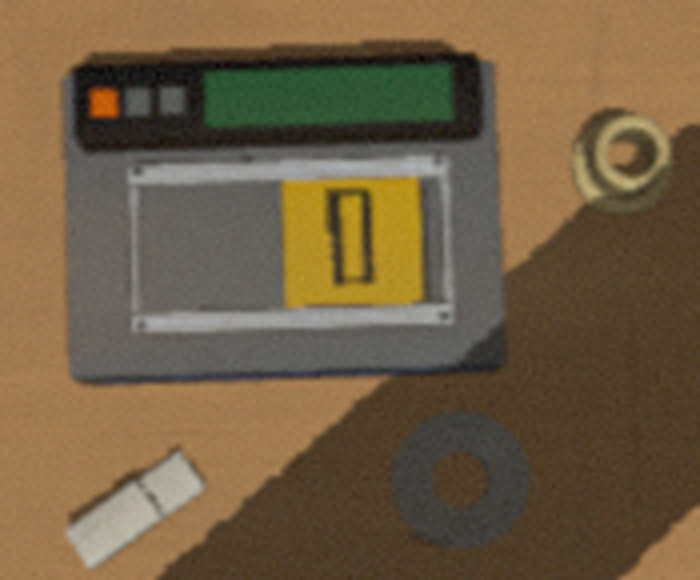

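The top-view crop shows the guard plate at crop px 283–422 and the rib at 328–372. The right-hand gap suggests the guard is standing a few mm open. Readout origin is about (0.520, 0.031) m with yaw 1.2°. I'll align the tool with shut fingers, then approach.

```bash
python3 -m pendant '[{"jaw":0,"linear":[0,0,0],"twist":7},{"jaw":0,"linear":[0,0,0],"twist":7},{"jaw":0,"linear":[0,0,0],"twist":6.85},{"jaw":0,"linear":[1.0,-2,0],"twist":0},{"jaw":0,"linear":[1.6,-3,0],"twist":0},{"jaw":0,"linear":[1.6,-3,0],"twist":0},{"jaw":0,"linear":[1.6,-3,0],"twist":0},{"jaw":0,"linear":[1.6,-3,0],"twist":0},{"jaw":0,"linear":[1.6,-3,0],"twist":0},{"jaw":0,"linear":[1.6,-3,0],"twist":0},{"jaw":0,"linear":[1.6,-3,0],"twist":0},{"jaw":0,"linear":[1.6,-3,0],"twist":0}]'
python3 -m pendant '[{"jaw":0,"linear":[1.6,-3,0],"twist":0},{"jaw":0,"linear":[1.6,-3,0],"twist":0},{"jaw":0,"linear":[1.6,-3,0],"twist":0},{"jaw":0,"linear":[1.6,-3,0],"twist":0},{"jaw":0,"linear":[1.6,-3,0],"twist":0},{"jaw":0,"linear":[1.6,-3,0],"twist":0},{"jaw":0,"linear":[1.6,-3,0],"twist":0},{"jaw":0,"linear":[1.6,-3,0],"twist":0},{"jaw":0,"linear":[1,-2,0],"twist":0},{"jaw":0,"linear":[0,0,0],"twist":0},{"jaw":0,"linear":[0,0,0],"twist":0},{"jaw":0,"linear":[0,0,0],"twist":0}]'
python3 - <<'E'
from rig import robot
from h import *
o=robot.get_obs();print(o["position"],R.from_quat(o["tool_rot"]).as_matrix().round(4),o["grip_width"],o["ft_force"],o["time"])
E
```

```text
time: 1.1
position: [0.3674, -0.3147, 0.2393]
tool_rot: [1.0, 0.01, -0.0, -0.0]
ft_force: [-0.5, -0.2, -0.4]
grip_width: 0.0146
grip_force: 0.0
time: 2.1
position: [0.4992, -0.0539, 0.2393]
tool_rot: [1.0, 0.011, -0.001, 0.0]
ft_force: [-0.4, -0.8, -0.4]
grip_width: 0.0006
grip_force: 0.0
[ 0.49922619 -0.05387873  0.23925641] [[ 9.998e-01  2.130e-02 -1.000e-03]
 [ 2.130e-02 -9.998e-01 -2.000e-04]
 [-1.000e-03  2.000e-04 -1.000e+00]] 0.0005982190389539478 [-0.36126766 -0.80974554 -0.40746297] 2.1
```

```bash
python3 -m pendant '[{"jaw":0,"linear":[1.0,-2,0],"twist":0},{"jaw":0,"linear":[0,0,3],"twist":0},{"jaw":0,"linear":[0,0,3],"twist":0},{"jaw":0,"linear":[0,0,3],"twist":0},{"jaw":0,"linear":[0,0,3],"twist":0},{"jaw":0,"linear":[0,0,1.5],"twist":0},{"jaw":0,"linear":[0,0,1],"twist":0},{"jaw":0,"linear":[0,0,0.5],"twist":0},{"jaw":0,"linear":[0,0,0.4],"twist":0},{"jaw":0,"linear":[0,0,0],"twist":0},{"jaw":0,"linear":[0,0,0],"twist":0}]'
python3 - <<'E'
from rig import cams
import cv2,numpy as np
s=cams.camera("side")["color"][150:290,230:390];w=cams.camera("wrist")["color"]
cv2.imwrite("pics/a.png",np.hstack([cv2.resize(s,(457,400),interpolation=2),cv2.resize(w,(340,400))if 0 else w[:,150:490]]))
E
```

```text
time: 3.02
position: [0.5099, -0.0339, 0.0863]
tool_rot: [1.0, 0.01, 0.001, 0.0]
ft_force: [-0.6, 0.2, 0.1]
grip_width: 0.0004
grip_force: 0.0
```

View pics/a.png

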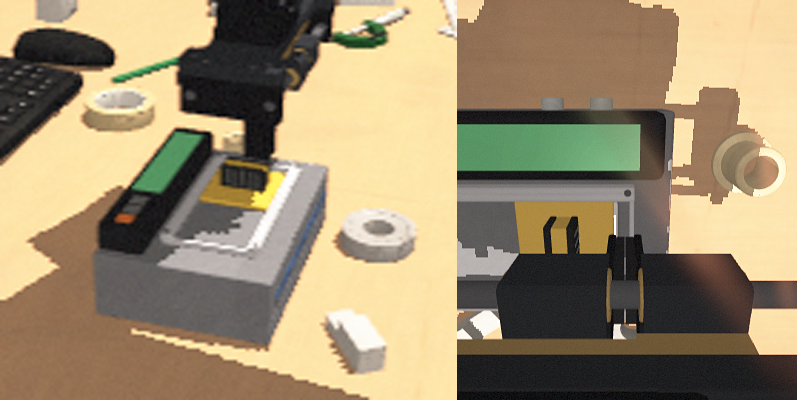

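The side view (left) shows the shut fingers just to the right of the rib and clear of the plate. The wrist view agrees, with the rib at about (560,235) and the fingers at 625. I'll push left.

```bash
python3 -m pendant '[{"jaw":0,"linear":[0,-0.4,0.2],"twist":0},{"jaw":0,"linear":[0,-0.6,0],"twist":0},{"jaw":0,"linear":[0,-0.6,0],"twist":0},{"jaw":0,"linear":[0,-0.6,0],"twist":0},{"jaw":0,"linear":[0,-0.6,0],"twist":0}]'
python3 -m pendant '[{"jaw":0,"linear":[0,-0.6,0],"twist":0},{"jaw":0,"linear":[0,-0.6,0],"twist":0},{"jaw":0,"linear":[0,-0.6,0],"twist":0},{"jaw":0,"linear":[0,-0.6,0],"twist":0},{"jaw":0,"linear":[0,-0.4,0],"twist":0},{"jaw":0,"linear":[0,-0.3,0],"twist":0},{"jaw":0,"linear":[0,-0.3,0],"twist":0}]'
python3 -m pendant '[{"jaw":0,"linear":[0,-0.2,0],"twist":0},{"jaw":0,"linear":[0,-0.2,0],"twist":0}]'
```

```text
time: 3.53
position: [0.5087, -0.0048, 0.0838]
tool_rot: [1.0, 0.011, 0.0, 0.0]
ft_force: [-0.9, -1.8, 1.8]
grip_width: 0.0007
grip_force: 1.0
time: 4.12
position: [0.5081, 0.0289, 0.0835]
tool_rot: [1.0, 0.011, 0.0, 0.0]
ft_force: [0.0, -1.7, 0.9]
grip_width: 0.0005
grip_force: 0.9
time: 4.28
position: [0.508, 0.0327, 0.0836]
tool_rot: [1.0, 0.01, 0.0, 0.0]
ft_force: [0.3, -1.2, 1.8]
grip_width: 0.0003
grip_force: 0.8
```

Not at the stop yet. I'll continue in small steps.

```bash
python3 -m pendant '[{"jaw":0,"linear":[0,-0.15,0],"twist":0},{"jaw":0,"linear":[0,-0.15,0],"twist":0}]'|sed -n 2,4p
python3 -m pendant '[{"jaw":0,"linear":[0,-0.15,0],"twist":0},{"jaw":0,"linear":[0,0,0],"twist":0}]'|sed -n 2,4p
python3 -m pendant '[{"jaw":0,"linear":[0,-0.15,0],"twist":0},{"jaw":0,"linear":[0,0,0],"twist":0}]'|sed -n 2,4p
```

```text
position: [0.5079, 0.0356, 0.0836]
tool_rot: [1.0, 0.01, 0.0, 0.0]
ft_force: [0.4, -0.8, 1.1]
position: [0.5078, 0.0373, 0.0835]
tool_rot: [1.0, 0.01, 0.0, -0.0]
ft_force: [0.4, -1.0, 0.5]
position: [0.5078, 0.0388, 0.0835]
tool_rot: [1.0, 0.01, 0.0, -0.0]
ft_force: [0.6, -0.0, 0.7]
```

```bash
for i in 1; do python3 -m pendant '[{"jaw":0,"linear":[0,-0.2,0],"twist":0},{"jaw":0,"linear":[0,0,0],"twist":0}]'|sed -n 2,4p; done
python3 - <<'E'
from rig import cams
import cv2,numpy as np
s=cams.camera("side")["color"][150:290,230:390];w=cams.camera("wrist")["color"]
cv2.imwrite("pics/b.png",np.hstack([cv2.resize(s,(457,400),interpolation=2),w[:,150:490]]))
E
```

```text
position: [0.5078, 0.0395, 0.0835]
tool_rot: [1.0, 0.011, -0.0, 0.001]
ft_force: [-0.5, -6.8, -0.0]
```

View pics/b.png

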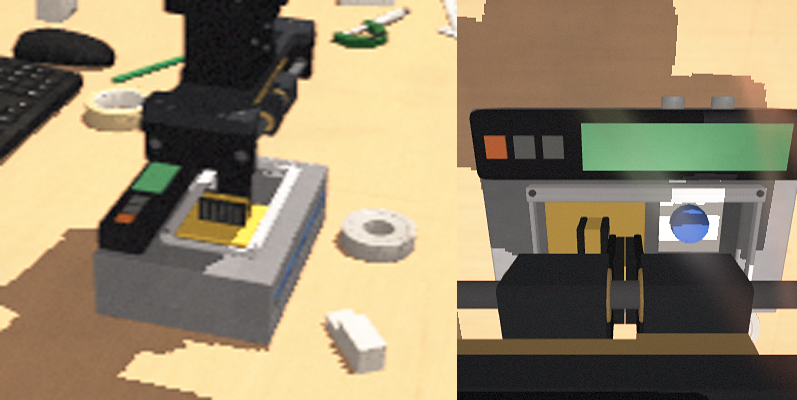

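The wrist view shows the blue key in its open well at about (690,223), with the guard against its left stop (the force rose to 6.8 N). I'll back off, lift and locate the key.

```bash
python3 -m pendant '[{"jaw":0,"linear":[0,0.6,0],"twist":0},{"jaw":0,"linear":[0,0.4,0],"twist":0},{"jaw":0,"linear":[0,0,-3],"twist":0},{"jaw":0,"linear":[-2,0,-3],"twist":0},{"jaw":0,"linear":[-3,-1,0],"twist":0},{"jaw":0,"linear":[0,0,0],"twist":0},{"jaw":0,"linear":[0,0,0],"twist":0}]'|sed -n 2,4p
cat > key.py <<'E'
from rig import cams
from h import *
for n in("top","wrist","side"):
    c=cams.camera(n);h=cv2.cvtColor(c["color"],cv2.COLOR_BGR2HSV)
    box={"top":(285,150,345,200),"wrist":(200,60,640,400),"side":(270,190,350,240)}[n]
    for nm,lo,hi,z in(("key",(100,110,60),(125,255,255),.033),("guard",(18,120,60),(35,255,255),.06)):
        try: m=blob(c,lo,hi,(230,120,360,220) if nm=="guard" and n=="top" else box)
        except Exception as e: print(n,nm,"none");continue
        v,u=np.nonzero(m);print(n,nm,len(u),u.min(),u.max(),v.min(),v.max(),[np.round(x,2) for x in rect(cast(c,np.c_[u,v],z))])
    cv2.imwrite(f"pics/k_{n}.png",c["color"])
E
python3 key.py
```

```text
position: [0.4555, 0.0402, 0.1437]
tool_rot: [1.0, 0.011, -0.001, -0.0]
ft_force: [0.4, 0.9, 0.9]
top key 9 316 318 171 175 [array([517.12,  -6.45]), array([2.74, 7.17]), np.float64(70.9)]
top guard 3 265 265 126 128 [array([592.96,  81.05]), array([0.  , 3.44]), np.float64(89.74)]
wrist key 775 358 389 124 155 [array([511.13,  -4.02]), array([25.75, 23.89]), np.float64(47.45)]
wrist guard 5128 255 335 107 181 [array([509.15,  56.89]), array([53.47, 57.04]), np.float64(1.22)]
side key none
side guard 292 292 323 217 236 [array([509.49,  58.48]), array([52.72, 69.5 ]), np.float64(0.95)]
```

```bash
python3 -m pendant '[{"jaw":0,"linear":[2.7,2.3,0],"twist":0},{"jaw":0,"linear":[2.7,2.3,0],"twist":0},{"jaw":0,"linear":[0,0,0],"twist":0},{"jaw":0,"linear":[0,0,2.5],"twist":0},{"jaw":0,"linear":[0,0,2],"twist":0},{"jaw":0,"linear":[0,0,1],"twist":0},{"jaw":0,"linear":[0,0,1],"twist":0},{"jaw":0,"linear":[0,0,0],"twist":0},{"jaw":0,"linear":[0,0,0],"twist":0}]'|sed -n 2,4p
python3 -m pendant '[{"jaw":0,"linear":[0,0,0.8],"twist":0},{"jaw":0,"linear":[0,0,0.8],"twist":0},{"jaw":0,"linear":[0,0,0.8],"twist":0},{"jaw":0,"linear":[0,0,0],"twist":0},{"jaw":0,"linear":[0,0,0],"twist":0}]'|sed -n 2,4p
```

```text
position: [0.5128, -0.0053, 0.0782]
tool_rot: [1.0, 0.01, -0.0, -0.0]
ft_force: [0.1, 0.4, 0.8]
position: [0.5123, -0.0052, 0.0541]
tool_rot: [1.0, 0.01, -0.001, -0.0]
ft_force: [-0.1, 0.9, 0.4]
```

```bash
python3 -m pendant '[{"jaw":0,"linear":[-0.2,0,0.3],"twist":0},{"jaw":0,"linear":[0,0,0.2],"twist":0},{"jaw":0,"linear":[0,0,0],"twist":0}]'|sed -n 2,4p
python3 -m pendant '[{"jaw":0,"linear":[0,0,0.2],"twist":0},{"jaw":0,"linear":[0,0,0.2],"twist":0},{"jaw":0,"linear":[0,0,0],"twist":0}]'|sed -n 2,4p
python3 -m pendant '[{"jaw":0,"linear":[0,0,0.15],"twist":0},{"jaw":0,"linear":[0,0,0],"twist":0}]'|sed -n 2,4p
```

```text
position: [0.5105, -0.0053, 0.0495]
tool_rot: [1.0, 0.01, -0.0, -0.0]
ft_force: [-0.3, -0.2, 0.8]
position: [0.5106, -0.0054, 0.0455]
tool_rot: [1.0, 0.01, -0.0, -0.0]
ft_force: [-0.2, -0.3, 2.8]
position: [0.5106, -0.0053, 0.0444]
tool_rot: [1.0, 0.011, -0.0, -0.0]
ft_force: [-2.7, 0.4, 6.2]
```

```bash
python3 -m pendant '[{"jaw":0,"linear":[0,0,0.1],"twist":0},{"jaw":0,"linear":[0,0,0],"twist":0},{"jaw":0,"linear":[0,0,0],"twist":0}]'|sed -n 2,4p
python3 -m pendant '[{"jaw":0,"linear":[0,0,0.05],"twist":0},{"jaw":0,"linear":[0,0,0],"twist":0},{"jaw":0,"linear":[0,0,0],"twist":0},{"jaw":0,"linear":[0,0,0],"twist":0},{"jaw":0,"linear":[0,0,0],"twist":0},{"jaw":0,"linear":[0,0,0],"twist":0},{"jaw":0,"linear":[0,0,0],"twist":0},{"jaw":0,"linear":[0,0,0],"twist":0},{"jaw":0,"linear":[0,0,0],"twist":0},{"jaw":0,"linear":[0,0,0],"twist":0},{"jaw":0,"linear":[0,0,0],"twist":0},{"jaw":0,"linear":[0,0,0],"twist":0}]'|sed -n 1,4p
python3 -m pendant '[{"jaw":0,"linear":[0,0,0],"twist":0},{"jaw":0,"linear":[0,0,0],"twist":0},{"jaw":0,"linear":[0,0,0],"twist":0},{"jaw":0,"linear":[0,0,0],"twist":0}]'|sed -n 1,4p
```

```text
position: [0.5106, -0.0054, 0.0442]
tool_rot: [1.0, 0.011, 0.0, 0.0]
ft_force: [-2.2, 0.1, 11.7]
time: 8.87
position: [0.5106, -0.0053, 0.0441]
tool_rot: [1.0, 0.011, 0.0, 0.0]
ft_force: [-2.4, 0.8, 15.7]
time: 9.2
position: [0.5106, -0.0054, 0.0441]
tool_rot: [1.0, 0.011, 0.0, 0.0]
ft_force: [-2.9, 0.1, 14.9]
```

The key bottomed at TCP z 0.044 with 15 N and was held over a second. Now I'll lift out and go over to the left of the rib.

```bash
python3 -m pendant '[{"jaw":0,"linear":[0,0,-1],"twist":0},{"jaw":0,"linear":[0,0,-2.5],"twist":0},{"jaw":0,"linear":[0,0,-2.5],"twist":0},{"jaw":0,"linear":[0,0,-2.5],"twist":0},{"jaw":0,"linear":[0,0,0],"twist":0},{"jaw":0,"linear":[0,-3,0],"twist":0},{"jaw":0,"linear":[0,-3,0],"twist":0},{"jaw":0,"linear":[0,-3.1,0],"twist":0},{"jaw":0,"linear":[0,0,0],"twist":0},{"jaw":0,"linear":[0,0,0],"twist":0}]'|sed -n 1,4p
python3 key.py | grep wrist
```

```text
time: 10.03
position: [0.5083, 0.087, 0.127]
tool_rot: [1.0, 0.012, -0.0, 0.0]
ft_force: [-0.8, -1.1, 0.5]
wrist key 823 411 445 190 221 [array([512.52,  -2.89]), array([28.2 , 24.25]), np.float64(42.78)]
wrist guard 3325 200 450 333 354 [array([398.85,  77.39]), array([ 21.47, 210.69]), np.float64(1.32)]
```

```bash
python3 -m pendant '[{"jaw":0,"linear":[0,0,2],"twist":0},{"jaw":0,"linear":[0,0,1.2],"twist":0},{"jaw":0,"linear":[0,0,0.7],"twist":0},{"jaw":0,"linear":[0,0,0.4],"twist":0},{"jaw":0,"linear":[0,0,0],"twist":0},{"jaw":0,"linear":[0,0,0],"twist":0}]'|sed -n 1,4p
python3 - <<'E'
from rig import cams
import cv2,numpy as np
s=cams.camera("side")["color"][150:290,230:390];w=cams.camera("wrist")["color"]
cv2.imwrite("pics/c.png",np.hstack([cv2.resize(s,(457,400),interpolation=2),w[:,150:490]]))
E
```

```text
time: 10.68
position: [0.509, 0.0851, 0.0846]
tool_rot: [1.0, 0.01, 0.0, 0.0]
ft_force: [0.6, 0.5, -0.2]
```

View pics/c.png

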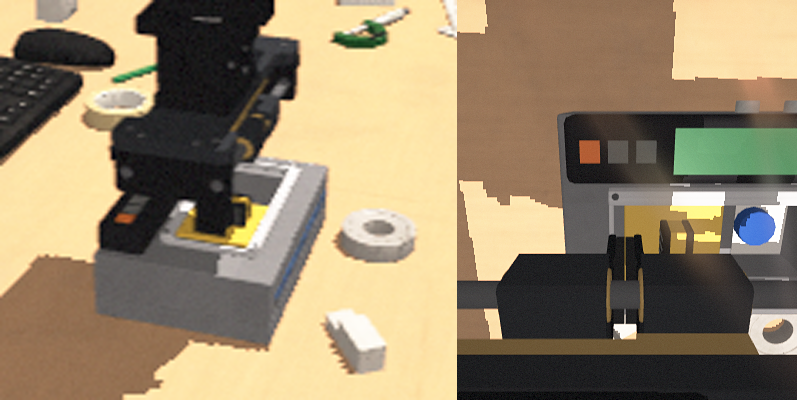

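The fingers (wrist view, column ~625) stand to the left of the rib (~678) with no contact. I'll push right.

```bash
python3 -m pendant '[{"jaw":0,"linear":[0,0.5,0],"twist":0},{"jaw":0,"linear":[0,0.6,0],"twist":0},{"jaw":0,"linear":[0,0.6,0],"twist":0},{"jaw":0,"linear":[0,0.6,0],"twist":0},{"jaw":0,"linear":[0,0.6,0],"twist":0},{"jaw":0,"linear":[0,0.6,0],"twist":0}]'|sed -n 2,4p
python3 -m pendant '[{"jaw":0,"linear":[0,0.6,0],"twist":0},{"jaw":0,"linear":[0,0.6,0],"twist":0},{"jaw":0,"linear":[0,0.6,0],"twist":0},{"jaw":0,"linear":[0,0.6,0],"twist":0},{"jaw":0,"linear":[0,0.4,0],"twist":0},{"jaw":0,"linear":[0,0.3,0],"twist":0}]'|sed -n 2,4p
python3 -m pendant '[{"jaw":0,"linear":[0,0.2,0],"twist":0},{"jaw":0,"linear":[0,0.2,0],"twist":0},{"jaw":0,"linear":[0,0,0],"twist":0}]'|sed -n 2,4p
python3 -m pendant '[{"jaw":0,"linear":[0,0.15,0],"twist":0},{"jaw":0,"linear":[0,0.15,0],"twist":0},{"jaw":0,"linear":[0,0,0],"twist":0}]'|sed -n 2,4p
```

```text
position: [0.5098, 0.05, 0.0848]
tool_rot: [1.0, 0.01, 0.0, -0.0]
ft_force: [0.6, 1.4, 1.3]
position: [0.5103, 0.0189, 0.0845]
tool_rot: [1.0, 0.01, 0.0, 0.0]
ft_force: [1.1, 1.6, 1.6]
position: [0.5101, 0.0152, 0.0845]
tool_rot: [1.0, 0.011, -0.0, 0.0]
ft_force: [-0.4, -0.8, -0.5]
position: [0.51, 0.0126, 0.0844]
tool_rot: [1.0, 0.011, -0.0, -0.0]
ft_force: [0.2, 0.2, 0.2]
```

```bash
python3 -m pendant '[{"jaw":0,"linear":[0,0.15,0],"twist":0},{"jaw":0,"linear":[0,0,0],"twist":0}]'|sed -n 2,4p
python3 -m pendant '[{"jaw":0,"linear":[0,0.15,0],"twist":0},{"jaw":0,"linear":[0,0,0],"twist":0}]'|sed -n 2,4p
```

```text
position: [0.51, 0.0119, 0.0844]
tool_rot: [1.0, 0.01, -0.0, -0.001]
ft_force: [1.5, 4.3, 0.4]
position: [0.51, 0.0118, 0.0845]
tool_rot: [1.0, 0.009, -0.0, -0.002]
ft_force: [0.5, 8.9, 0.4]
```

It has hit the right stop. I'll back off, lift clear and check.

```bash
python3 -m pendant '[{"jaw":0,"linear":[0,-0.6,0],"twist":0},{"jaw":0,"linear":[0,-0.5,0],"twist":0},{"jaw":0,"linear":[0,0,-3],"twist":0},{"jaw":0,"linear":[0,0,-3],"twist":0},{"jaw":0,"linear":[-2,-2,-2],"twist":0},{"jaw":0,"linear":[-3,-2,0],"twist":0},{"jaw":0,"linear":[-2,-2,0],"twist":0},{"jaw":0,"linear":[0,0,0],"twist":0},{"jaw":0,"linear":[0,0,0],"twist":0}]'|sed -n 1,4p
python3 key.py
python3 -c "
import cv2,numpy as np
a=cv2.imread('pics/k_wrist.png');s=cv2.imread('pics/k_side.png')[150:290,230:390]
cv2.imwrite('pics/d.png',np.hstack([cv2.resize(s,(343,300),interpolation=2),a[:300,180:630]]))"
```

```text
time: 13.37
position: [0.4375, 0.0799, 0.1648]
tool_rot: [1.0, 0.012, -0.0, 0.0]
ft_force: [0.1, 0.2, 0.4]
top key none
top guard 858 299 334 159 190 [array([510.88,  -4.93]), array([58.79, 52.4 ]), np.float64(89.24)]
wrist key none
wrist guard 3439 200 451 333 354 [array([295.49,  68.04]), array([ 25.25, 249.05]), np.float64(1.27)]
side key none
side guard 252 301 330 204 221 [array([510.86,  -4.67]), array([52.43, 73.75]), np.float64(1.16)]
```

View pics/d.png

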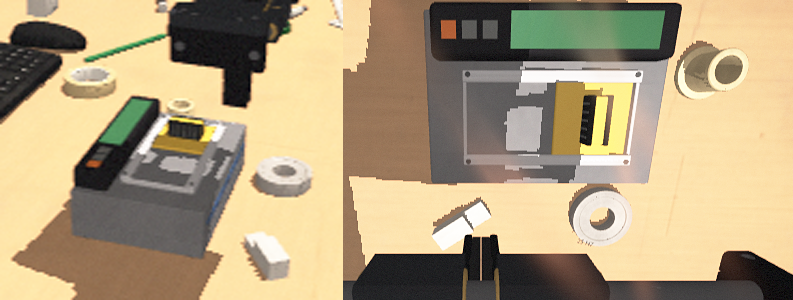

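The guard is home: its centre measures y = −4.9 mm against −5.2 mm for the well. The loose parts stand where they did and the robot is clear of everything.

```bash
python3 -c "
from rig import robot
print(robot.hand_in())"
```

```text
the job is handed in; nothing more can be done
None
```

I pushed the guard fully left, pressed the key fully down for over a second, pushed the guard back home over the well, left the loose parts alone, and handed in at about 13.5 s (verdict not shown).

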